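Stow a blower wheel in the lidded case with a folding stay

TASK

Raise the lid of the grey case until its folding stay locks, and let the lid stand on the stay by itself. Set the finned black blower wheel with the steel arbor upright on the floor inside the case, without dropping it. Then close it: lift the lid slightly off its lock and fold the stay's knee towards the front (the knee has a pin to take it by), and bring the lid down fully shut without letting it slam; leave everything else where it is.

Things in the scene. Friction and masses are not known exactly. Their poses are not given: they have to be found in the camera images.
- case: Grey steel case fixed to the table, 200 (x) x 240 (y) x 85 mm high, walls and floor 5 mm, open under the lid. Origin: centre of its underside; +x points to the hinged back edge, -x to the front (robot side), +y to the side with the stay, z up. The lid's hinge axis runs along y at x +100, z +85 mm.
- lid_bar (a point): Middle of the lid's handle: a round steel bar 12 mm thick, 98 mm free length along the case's y, 40 mm out from the lid's front edge in the lid's plane (5 mm above the hinge axis's level when shut). 240 mm from the hinge axis, 90 mm above the table when shut; it moves on a circle about the hinge axis and is at the top of the raised lid.
- lid (a joint): Angle of the lid, rad: 0 shut, grows as it is raised. The lid (200 x 240 x 8 mm, 0.45 kg) falls shut if let go unless the stay is locked. 1.40 is as far as it goes (stay straight; a firm stop: the lock point). When then lowered it comes to rest on the locked stay at 1.30.
- stay_upper (a joint): Knee angle, rad, of the two-link steel folding stay on the case's +y side: 0 lid shut; 2.56 links straight (lid at 1.40); 3.12 at its stop past straight: locked, lid resting at 1.30. The knee drops past straight by its own weight when the lid is raised to its stop, then lowered a little. To unlock, move the knee forward and up through straight, a few newtons; the lid then follows it down.
- stay_pin (a point): Middle of the black pin, 14 mm thick, 75 mm long along the case's y, sticking out sideways at the stay's knee; grip it from above. It moves on a circle of radius 88 mm about stay_pivot in the case's x-z plane, and the lid with it. Its direction from the pivot, measured upwards from the case's -x: 0.29 rad lid shut, 2.12 stay straight, 2.35 locked (then 102 mm above the table).
- stay_pivot (a point): Fixed lower pivot of the stay, on the case's +y side wall; the point is given on the pivot's axis level with the middle of stay_pin: at (-5, +185, +40) mm in the case's frame.
- wheel_center (a point): Centre (half-way up its 70 mm) of the blower wheel: a black plastic drum with fins round its outside, 101 mm across, 45 mm high, open at the top (inner diameter 86, bottom 6 mm thick), with an upright steel arbor 28 mm in diameter in its middle that rises to 70 mm, 25 mm above the rim. Loose, 0.18 to 0.35 kg, standing on the table; grip it by the arbor. z is its axis.
- cup: Black plastic drum with plain outside, 100 mm across, 45 mm high, empty (no arbor). Origin under its centre. Not wanted.
- plain_ring: Black plastic ring, 100 mm across, 25 mm high. Origin under its centre. Not wanted.
- weight: Steel knobbed weight, 64 mm across, 70 mm high. Origin under its centre. Not wanted.
- spanner: Steel spanner, 180 mm long, lying on the table. Not wanted.
- driver: Screwdriver, 200 mm long, lying on the table. Not wanted.
- oil_can: Green can, 60 mm across, 130 mm high. Origin under its centre. Not wanted.
- wheel: The blower wheel's body; origin at the centre of its underside, 35 mm below wheel_center, z up its axis.
Not all that is in view belongs to the job. Leave any pink look-alike of the wheel alone.

How it is judged:
By the outcome, as a careful person would: the job done as asked, in the order asked, and still so for the second after the job is handed in, with the robot touching nothing.
It also fails if it takes over 72 s, if anything falls off the work surface, if the arm or the gripper's body presses on something with over 40 N, if the wrist force passes 120 N, or if a joint passes its speed limit or range.

ROBOT

A 6-joint arm with a two-finger parallel gripper is mounted at the origin on the work surface. World frame = base frame: x ahead of the robot, y to its left, z up, the work surface at z = 0. Lengths are in mm, angles in rad, forces in N, time in s.
With the tool pointing down it reaches from about 350 to 875 mm from the base axis. Payload 4.2 kg.
Tool frame: the origin (TCP) lies midway between the tips of the shut fingers; the grasp point (between the pads) lies 19 mm behind it; z points along the fingers, y is the direction in which the jaws open and shut (so a half turn about z gives the same grasp; the last joint's range is limited). The gripper opens to 85 mm and grips with 20 to 120 N. Pads are 22 mm wide; open, the fingers measure 114 mm over their backs; the gripper's body (76 mm by 85 mm) begins 54 mm behind the grasp point. The pads swing forward as they close: fully open they stand 13 mm farther back than shut.
Start: joints at [-1.049, 0.385, 0.008, 0, -1.194, -0.259], TCP at [162.383, -603.516, 231.312] pointing down, gripper open.
Joint ranges: [-3.14, 3.14], [-1.21, 2.06], [-1.07, 1.41], [-3.16, 2.05], [-2.99, -0.16], [-3.1, 3.1]. Speed limits (rad/s): [2.79, 2.79, 3.14, 3.14, 3.14, 3.14].

INTERFACE

Orientations are given as a unit quaternion [x, y, z, w].
In Python, from bench import read_state, get_image, job_done, search_frame, regions_of gives the robot as it stands.
- The arm moves only by the tool servo_tool, never from a script. Its arguments are lists of equal length, an entry for each row: "turn": the turn, a rotation vector about the world's x, y, z in rad, a list of three; "dp": the shift along the world's x, y, z in m, a list of three; "fingers": the finger opening in m, from 0 to 0.0854. In form: {"turn": [[rx, ry, rz], ...], "dp": [[tx, ty, tz], ...], "fingers": [fingers, ...]}. A call has exactly 5 rows; each row shifts and turns the pose as measured when the row begins; what a row does not reach is not made up. A row lasts 1/8 s, in which the tool goes at most 62.5 mm and 10.7 degrees, less where a joint would pass 70% of its speed; a pose out of reach is approached as far as the arm can. A call is refused whole if a number of a shift passes 0.0625 or a number of a turn 0.188, either way. A call with a gripper value outside its range is refused whole. The fingers move at their own pace and stop on an object; the grip force is fixed at half the most. Time passes only in rows, so rows that do not move let the fingers close, or fill a call up. It gives the time, the measured TCP pose, the force and the opening at its end, in the units of the state.
- read_state(): the state, without advancing time (a new reading comes with each control period).
- get_image(name): name is "scene" or "top" or "wrist"; returns a dict with "img" (400x640x3 uint8, red, green, blue), "vfov" (degrees; the focal length in pixels is half the picture's height over the tangent of half this angle, whatever the lens; pixels are square), "cx", "cy" (the principal point, pixels), "world_from_camera" (4x4, takes a point from camera to world coordinates); the wrist camera has in their place "mount" (4x4, takes a point from camera to tool coordinates, whose origin is the TCP and whose axes are the flange's). Camera axes: x right, y down, z forward; pixel columns grow to the right and rows downward; lengths in mm; the calibration is good to about 2 mm. A picture is of the moment at which its call begins: read the wrist's pose just before it. There is no depth.
- job_done(): hands the job in, once; it reports no verdict.
Trained networks look in the newest picture that a camera, given by its name, has taken for a name from the list of things; names that differ only in an ending like _2 or _b are one class to them, and where a whole thing is asked for, a point or a joint stands for the part that bears it (a point fixed in the world has none). Each returns a list of dicts, best first, with "score" (0 to 1); they miss things now and then, are a little off and sometimes report something else, mostly with a low value. They report only what shows in the picture. A call takes as long as a camera call. They do not tell look-alikes from the thing itself.
- search_frame(query, camera): "box" ([left, top, width, height] in pixels, round what is visible of it).
- regions_of(query, camera): "region" (400x640 bool, what is visible of it) and "box" ([left, top, width, height] in pixels, round what is visible of it).
The state is a dict: "clock": time; "joints": joint angles; "joint_vel": joint speeds; "joint_efforts": joint torques, N m; "position": TCP position; "ee_rot": TCP orientation; "contact_force": force on the tool from outside, world axes, zero at the start; "wrist_torque": the same for the moment, N m; "gripper_width": finger opening in mm.
Only numpy, scipy, OpenCV 4.12 (cv2) and the standard library are available. Lean on these libraries where they do the work, as an engineer would, in place of code of your own. Each camera call takes 0.05 s, during which the arm holds its last target. There are 200 camera calls.

## Working session

There is one attempt and no reset: what is moved stays moved. The work goes in short steps, Python scripts to look and compute and a tool call to move; the robot and the scene stay as the last step left them, time stands still between calls to the robot, and variables do not carry over. Pictures are saved under pics/ and viewed, about 8 in all and at most 12, crops included, and the job is handed in when it is done.

Besides the shell and the picture viewer there is one more tool, called after ">>>" as a command line: name --argument value ..., lists and objects as JSON in quotes. servo_tool: Moves the arm, as the interface text tells. Its arguments: {"type":"object","properties":{"turn":{"type":"array","items":{"type":"array","items":{"type":"number"}}},"dp":{"type":"array","items":{"type":"array","items":{"type":"number"}}},"fingers":{"type":"array","items":{"type":"number"}}},"required":["turn","dp","fingers"]}

```bash
ls; mkdir -p pics
python3 - <<'E'
from bench import *
import cv2,numpy as np
for n in ["scene","top"]:
    d=get_image(n); cv2.imwrite(f"pics/{n}0.png",d["img"][:,:,::-1]); print(n,d["vfov"],d["cx"],d["cy"],np.round(d["world_from_camera"],3).tolist())
    for q in ["case","lid_bar","stay_pin","wheel","wheel_center","cup","plain_ring","weight","oil_can"]:
        print(q,[(np.round(r["box"]).tolist(),round(r["score"],2)) for r in search_frame(q,n)[:3]])
print(read_state())
E
```

```text
pics
scene 54.51520959158945 317.7689107026137 198.4488309970581 [[-0.025, 0.57, -0.821, 1578.967], [1.0, 0.012, -0.022, -64.242], [-0.002, -0.821, -0.57, 801.023], [0.0, 0.0, 0.0, 1.0]]
case [([282.0, 182.0, 118.0, 69.0], 0.64)]
lid_bar [([283.0, 180.0, 117.0, 71.0], 0.16)]
stay_pin [([373.0, 196.0, 27.0, 5.0], 0.6), ([213.0, 202.0, 30.0, 31.0], 0.18)]
wheel [([212.0, 206.0, 32.0, 28.0], 0.86), ([138.0, 198.0, 32.0, 24.0], 0.79), ([274.0, 174.0, 28.0, 29.0], 0.75)]
wheel_center [([212.0, 206.0, 32.0, 28.0], 0.79), ([232.0, 157.0, 27.0, 20.0], 0.77), ([139.0, 197.0, 33.0, 26.0], 0.74)]
cup [([232.0, 176.0, 27.0, 25.0], 0.79), ([295.0, 179.0, 82.0, 48.0], 0.44)]
plain_ring [([432.0, 185.0, 28.0, 18.0], 0.88)]
weight [([234.0, 232.0, 20.0, 26.0], 0.69)]
oil_can [([454.0, 215.0, 29.0, 44.0], 0.77), ([212.0, 204.0, 31.0, 28.0], 0.37)]
top 52.39609343605901 321.7447076424245 199.24263161765776 [[0.011, -0.997, 0.08, 447.556], [-1.0, -0.01, 0.009, -83.567], [-0.008, -0.081, -0.997, 1316.047], [0.0, 0.0, 0.0, 1.0]]
case [([123.0, 175.0, 54.0, 27.0], 0.71), ([390.0, 140.0, 16.0, 22.0], 0.37)
[... 545 characters left out ...]
clock': 1.0, 'joints': array([-1.04941982e+00,  3.84684787e-01,  7.91957536e-03, -4.64261579e-06,
       -1.19398248e+00, -2.58588335e-01]), 'joint_vel': array([-0.00029601, -0.00036451, -0.00065497, -0.00010596, -0.00169032,
        0.00125292]), 'joint_efforts': array([ 3.97121585e-04, -3.92093468e+01,  1.88622236e+01,  4.19066235e+00,
       -3.04861060e-04, -1.97390094e-06]), 'position': array([ 162.3781064 , -603.52923618,  231.32825601]), 'ee_rot': array([-1.31015491e-01,  9.91380321e-01, -2.16700277e-05,  1.12408194e-05]), 'contact_force': array([-0.10049516,  0.71470963, -0.52221589]), 'wrist_torque': array([ 0.01624404,  0.01446185, -0.00140735]), 'gripper_width': 85.31193541126412}
```

Run:
```python
import cv2
a=cv2.imread("pics/scene0.png")[130:290,110:510]; cv2.imwrite("pics/s1.png",cv2.resize(a,(800,320),interpolation=cv2.INTER_CUBIC))
a=cv2.imread("pics/top0.png")[80:330,110:530]; cv2.imwrite("pics/t1.png",cv2.resize(a,(800,476),interpolation=cv2.INTER_CUBIC))
```

```text
(no output)
```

View pics/s1.png

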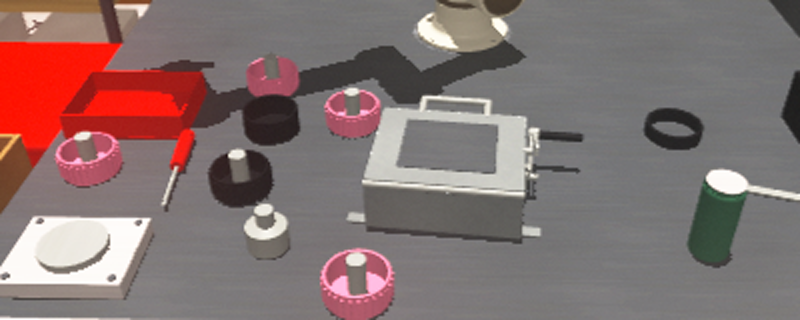

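View pics/t1.png

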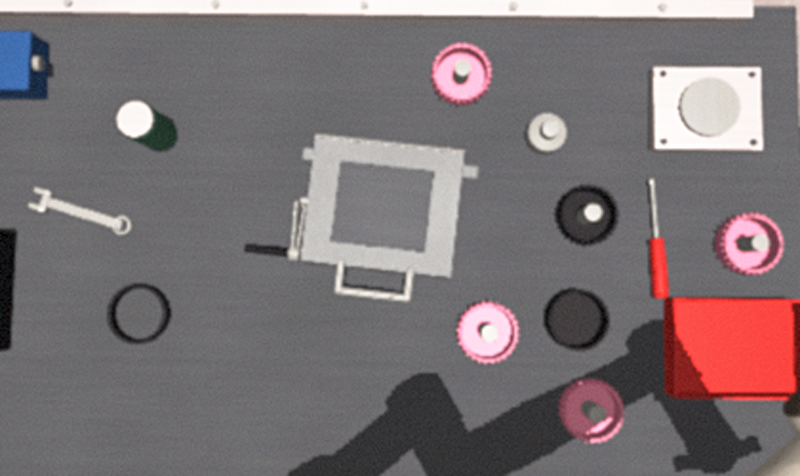

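```bash
cat > h.py <<'E'
from bench import *
import numpy as np, cv2
from scipy.spatial.transform import Rotation as R
def cam(name):
    s=read_state(); d=get_image(name)
    if name=="wrist":
        T=np.eye(4); T[:3,:3]=R.from_quat(s["ee_rot"]).as_matrix(); T[:3,3]=s["position"]
        d["W"]=T@d["mount"]
    else: d["W"]=np.array(d["world_from_camera"])
    d["f"]=200/np.tan(np.radians(d["vfov"]/2)); return d
def ray(d,u,v):
    r=d["W"][:3,:3]@np.array([(u-d["cx"])/d["f"],(v-d["cy"])/d["f"],1]); return d["W"][:3,3],r/np.linalg.norm(r)
def atz(d,u,v,z):
    o,r=ray(d,u,v); return o+r*(z-o[2])/r[2]
def tri(l):
    A=np.zeros((3,3));b=np.zeros(3)
    for d,u,v in l:
        o,r=ray(d,u,v); P=np.eye(3)-np.outer(r,r); A+=P; b+=P@o
    return np.linalg.solve(A,b)
def proj(d,p):
    c=np.linalg.inv(d["W"])@np.append(p,1); return np.array([d["cx"]+d["f"]*c[0]/c[2],d["cy"]+d["f"]*c[1]/c[2]])
E
python3 - <<'E'
from h import *
np.set_printoptions(precision=1,suppress=True)
t=cam("top");s=cam("scene")
T=lambda x,y:(t,110+x/1.905,80+y/1.905)
S=lambda x,y:(s,110+x/2,130+y/2)
for n,a,b in [("arbor top",T(593,212),S(237,154)),("bar L",T(338,293),S(489,98)),("bar R",T(411,300),S(422,98)),("pin tip",T(246,247),S(582,137)),("pin root",T(290,252),S(540,134)),("lid far L",T(316,135),S(527,189)),("lid far R",T(465,150),S(366,183)),("nearL",T(300,262),S(525,115)),("nearR",T(450,275),S(384,107))]:
    p=tri([a,b]); print(n,p,proj(t,p)-a[1:],proj(s,p)-b[1:])
for n,a,z in [("arbor",T(593,212),70),("barL",T(338,293),90),("barR",T(411,300),90),("pintip",T(246,247),65),("farL",T(316,135),93),("farR",T(465,150),93),("nearL",T(300,262),93),("nearR",T(450,275),93)]: print(n,atz(*a,z))
w=cam("wrist"); print(np.round(w["mount"],3).tolist(),w["vfov"])
E
```

```text
arbor top [ 576.2 -378.4   66.5] [-0.  0.] [-0. -0.]
bar L [441.2  30.8  93.9] [-0.4 -0. ] [-0.4  0. ]
bar R [431.4 -84.4  86.3] [-0.4  0. ] [-0.3 -0. ]
pin tip [513.7 183.3  64.9] [-0.2 -0. ] [-0.2  0. ]
pin root [506.4 113.2  64.8] [-0.7 -0. ] [-0.6  0.1]
lid far L [692.6  71.5  95.4] [-0.8 -0.1] [-0.8  0.1]
lid far R [ 671.8 -166.    86.4] [-1.2  0.1] [-1.3 -0.1]
nearL [489.4  90.2  91.4] [0.2 0. ] [ 0.2 -0. ]
nearR [ 471.4 -146.8   92.4] [ 0.1 -0. ] [0.1 0. ]
arbor [ 575.8 -377.7   70. ]
barL [441.2  29.9  90. ]
barR [431.4 -85.5  90. ]
pintip [513.7 182.7  65. ]
farL [692.9  69.3  93. ]
farR [ 670.9 -169.2   93. ]
nearL [489.3  90.6  93. ]
nearR [ 471.4 -146.5   93. ]
[[-0.0, -0.962, -0.271, 70.503], [1.0, -0.0, -0.0, -0.382], [0.0, -0.271, 0.962, -143.374], [0.0, 0.0, 0.0, 1.0]] 63.75980935315168
```

>>> servo_tool --turn '[[0, 0, 0.12], [0, 0, 0.12], [0, 0, 0.12], [0, 0, 0.12], [0, 0, 0.12]]' --dp '[[0.025, 0.055, 0], [0.025, 0.055, 0], [0.025, 0.055, 0], [0.025, 0.055, 0], [0.025, 0.055, 0]]' --fingers '[0.04, 0.04, 0.04, 0.04, 0.04]'

```text
clock: 1.78
position: [288.7, -324.6, 230.0]
ee_rot: [-0.424, 0.906, -0.001, 0.0]
contact_force: [0.7, -0.6, -0.0]
gripper_width: 39.6
```

>>> servo_tool --turn '[[0, 0, 0.12], [0, 0, 0.12], [0, 0, 0.12], [0, 0, 0.12], [0, 0, 0.12]]' --dp '[[0.025, 0.055, 0], [0.025, 0.055, 0], [0.025, 0.055, 0], [0.025, 0.055, 0], [0.025, 0.055, 0]]' --fingers '[0.04, 0.04, 0.04, 0.04, 0.04]'

```text
clock: 2.4
position: [416.6, -40.2, 232.8]
ee_rot: [-0.68, 0.733, -0.003, 0.004]
contact_force: [1.1, -0.5, -0.4]
gripper_width: 39.4
```

Run:
```python
from h import *
np.set_printoptions(precision=1,suppress=True)
w=cam("wrist"); cv2.imwrite("pics/w0.png",w["img"][:,:,::-1])
s=read_state(); print(s["position"],s["joints"],s["contact_force"])
for p in [(441,30,90),(431.4,-85.5,90),(489,90.6,93),(471.4,-146.5,93),(441.6,-27.2,90)]: print(proj(w,np.array(p)))
```

```text
[420.1 -35.5 233.1] [ 0.3  0.  -0.5  0.  -1.1 -0.4] [ 2.4  3.4 -0.3]
[304.2 255. ]
[303.  134.8]
[262.7 313.2]
[247.5  63.8]
[297.9 199.1]
```

View pics/w0.png

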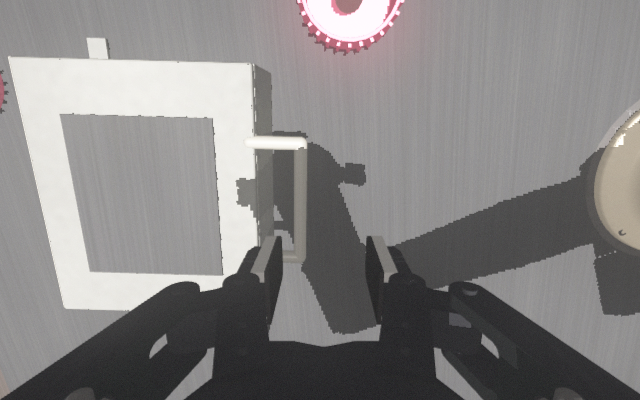

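>>> servo_tool --turn '[[0, 0, 0], [0, 0, 0], [0, 0, 0], [0, 0, 0], [0, 0, 0]]' --dp '[[0.006, 0.003, -0.025], [0.006, 0.003, -0.025], [0.006, 0.002, -0.025], [0.002, 0, -0.025], [0, 0, 0]]' --fingers '[0.032, 0.032, 0.032, 0.032, 0.032]'

```text
clock: 3.08
position: [442.7, -23.7, 132.2]
ee_rot: [-0.686, 0.727, -0.005, 0.008]
contact_force: [-0.4, -1.0, 0.3]
gripper_width: 31.9
```

Run:
```python
from h import *
np.set_printoptions(precision=2,suppress=True)
w=cam("wrist"); im=w["img"]; cv2.imwrite("pics/w1.png",im[:,:,::-1])
s=read_state(); print(s["position"],R.from_quat(s["ee_rot"]).as_matrix()[:,1])
for p in [(440,-27.2,90),(434,-27.2,90),(446,-27.2,90)]: print(proj(w,np.array(p)))
for r in (140,170,190): print(r,im[r,240:340:3].mean(1).astype(int))
print([ (r["box"],r["score"]) for r in search_frame("lid_bar","wrist")])
```

```text
[443.7  -23.48 133.36] [-1.    0.06 -0.02]
[326.71 216.71]
[336.53 216.22]
[316.92 217.19]
140 [234 236 235 235 235 235 210 121 118 120 120 124 119 121 121 151 152 156
 158 167 172 177 181 180 183 190 194 197 230 244 252 251 241 226]
170 [235 237 235 236 235 235 216 111 115 111 108 107 110 109 106  90  91  92
  89  86  90  90  88  90  86  90  89 128 139 138 252 244 234 198]
190 [233 153 124 126 124 122 117 104 108 104 106 106 106 105  96  88  87  86
  84  86  85  84  83  85  85  83  96 131 134 133 136 134 129  87]
[([4.6, 0.0, 337.6, 377.3], 0.65), ([0.0, 2.6, 341.7, 388.4], 0.24)]
```

View pics/w1.png

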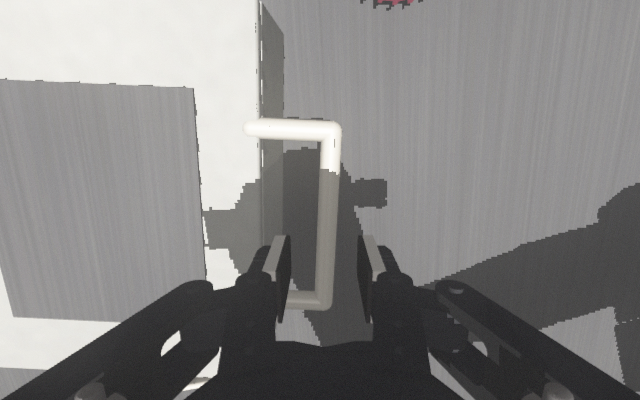

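>>> servo_tool --turn '[[-0.004, 0.018, -0.03], [0, 0, 0], [0, 0, 0], [0, 0, 0], [0, 0, 0]]' --dp '[[-0.002, -0.002, -0.02], [-0.002, -0.001, -0.02], [0, 0, -0.02], [0, 0, 0], [0, 0, 0]]' --fingers '[0.032, 0.032, 0.032, 0.032, 0.032]'

```text
clock: 3.8
position: [442.2, -26.3, 74.4]
ee_rot: [-0.673, 0.739, -0.003, 0.005]
contact_force: [1.0, 0.6, 0.0]
gripper_width: 32.7
```

>>> servo_tool --turn '[[0, 0, 0], [0, 0, 0], [0, 0, 0], [0, 0, 0], [0, 0, 0]]' --dp '[[-0.002, 0, -0.002], [0, 0, 0], [0, 0, 0], [0, 0, 0], [0, 0, 0]]' --fingers '[0.0, 0.0, 0.0, 0.0, 0.0]'

```text
clock: 4.42
position: [441.6, -26.2, 73.7]
ee_rot: [-0.673, 0.74, -0.004, 0.007]
contact_force: [1.1, -1.2, -3.1]
gripper_width: 9.9
```

>>> servo_tool --turn '[[0, 0, 0], [0, 0, 0], [0, 0, 0], [0, 0, 0], [0, 0, 0]]' --dp '[[0.0005, 0, 0.012], [0.001, 0, 0.012], [0.002, 0, 0.012], [0.0025, 0, 0.012], [0.003, 0, 0.012]]' --fingers '[0.0, 0.0, 0.0, 0.0, 0.0]'

```text
clock: 5.05
position: [451.1, -27.1, 137.5]
ee_rot: [-0.673, 0.739, -0.005, 0.006]
contact_force: [6.2, -4.5, -6.2]
gripper_width: 10.0
```

>>> servo_tool --turn '[[0, 0, 0], [0, 0, 0], [0, 0, 0], [0, 0, 0], [0, 0, 0]]' --dp '[[0.0063, -0.0005, 0.0182], [0.0077, -0.0006, 0.0176], [0.0089, -0.0007, 0.0169], [0.0105, -0.0008, 0.0161], [0.0116, -0.001, 0.0153]]' --fingers '[0.0, 0.0, 0.0, 0.0, 0.0]'

```text
clock: 5.68
position: [495.7, -31.7, 224.4]
ee_rot: [-0.673, 0.74, -0.005, 0.006]
contact_force: [7.7, -2.9, -11.6]
gripper_width: 9.5
```

>>> servo_tool --turn '[[0, 0, 0], [0, 0, 0], [0, 0, 0], [0, 0, 0], [0, 0, 0]]' --dp '[[0.014, -0.0012, 0.0135], [0.014, -0.0012, 0.0131], [0.015, -0.0012, 0.012], [0.0158, -0.0013, 0.0107], [0.0167, -0.0014, 0.0093]]' --fingers '[0.0, 0.0, 0.0, 0.0, 0.0]'

```text
clock: 6.3
position: [559.4, -38.2, 280.8]
ee_rot: [-0.672, 0.741, 0.007, -0.005]
contact_force: [-1.9, 0.3, -3.7]
gripper_width: 9.6
```

>>> servo_tool --turn '[[0, 0, 0], [0, 0, 0], [0, 0, 0], [0, 0, 0], [0, 0, 0]]' --dp '[[0.015, -0.0012, 0.006], [0.013, -0.0011, 0.0055], [0.0134, -0.0011, 0.005], [0.0137, -0.0011, 0.0043], [0.014, -0.0012, 0.0035]]' --fingers '[0.0, 0.0, 0.0, 0.0, 0.0]'

```text
clock: 6.92
position: [616.0, -44.0, 306.3]
ee_rot: [-0.672, 0.74, 0.02, -0.017]
contact_force: [-2.3, 0.8, -0.1]
gripper_width: 10.0
```

>>> servo_tool --turn '[[0, -0.02, 0], [0, -0.02, 0], [0, -0.01, 0], [0, 0, 0], [0, 0, 0]]' --dp '[[0.008, -0.0007, 0], [0.008, -0.0007, 0], [0.007, -0.0006, 0], [0.005, -0.0004, 0], [0.004, 0, 0]]' --fingers '[0.0, 0.0, 0.0, 0.0, 0.0]'

```text
clock: 7.55
position: [644.0, -46.8, 313.2]
ee_rot: [-0.673, 0.74, 0.004, -0.0]
contact_force: [-5.8, -0.4, 3.9]
gripper_width: 9.6
```

>>> servo_tool --turn '[[0, 0, 0], [0, 0, 0], [0, 0, 0], [0, 0, 0], [0, 0, 0]]' --dp '[[0.003, 0, -0.003], [0.003, 0, -0.003], [0.003, 0, -0.003], [0.003, 0, -0.003], [0.003, 0, -0.002]]' --fingers '[0.0, 0.0, 0.0, 0.0, 0.0]'

```text
clock: 8.18
position: [645.8, -47.0, 313.4]
ee_rot: [-0.674, 0.739, 0.01, -0.01]
contact_force: [-11.6, 2.3, 9.6]
gripper_width: 9.4
```

Run:
```python
from h import *
s=cam("scene");t=cam("top"); print(read_state()["position"],read_state()["contact_force"])
a=cv2.resize(s["img"][90:270,260:420],None,fx=3,fy=3,interpolation=cv2.INTER_CUBIC)
b=cv2.resize(t["img"][120:270,220:360],None,fx=2.2,fy=2.2,interpolation=cv2.INTER_CUBIC)
o=np.zeros((540,480+308,3),np.uint8);o[:,:480]=a;o[:330,480:]=b;cv2.imwrite("pics/c2.png",o[:,:,::-1])
```

```text
[645.87042874 -47.02693801 313.33707179] [-13.40610826   2.36383136  11.27613646]
```

View pics/c2.png

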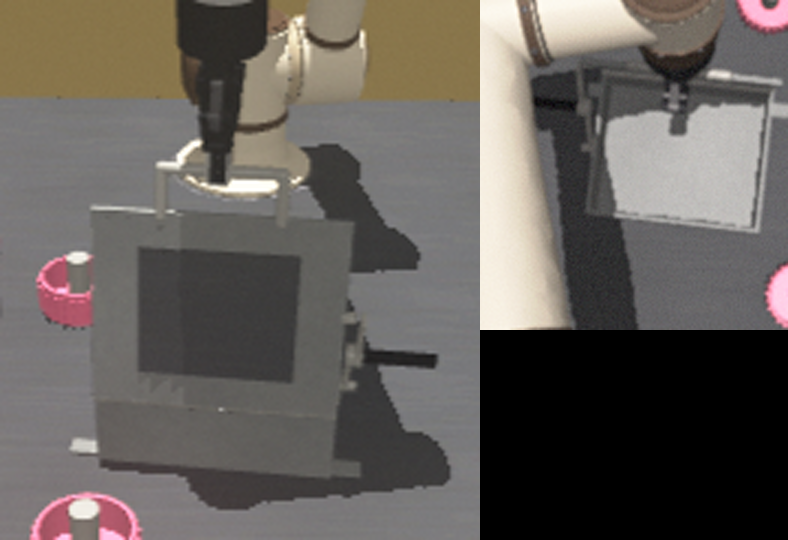

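>>> servo_tool --turn '[[0, 0, 0], [0, 0, 0], [0, 0, 0], [0, 0, 0], [0, 0, 0]]' --dp '[[0, 0, 0], [-0.005, 0.0004, -0.001], [-0.005, 0.0004, -0.001], [-0.005, 0.0004, -0.001], [-0.005, 0.0004, -0.001]]' --fingers '[0.0, 0.0, 0.0, 0.0, 0.0]'

```text
clock: 8.9
position: [625.9, -45.0, 309.7]
ee_rot: [-0.673, 0.739, 0.009, -0.008]
contact_force: [0.5, 0.2, 2.7]
gripper_width: 9.5
```

>>> servo_tool --turn '[[0, 0, 0], [0, 0, 0], [0, 0, 0], [0, 0, 0], [0, 0, 0]]' --dp '[[-0.003, 0.0003, -0.001], [-0.003, 0.0003, -0.001], [-0.003, 0.0003, -0.001], [0, 0, 0], [0, 0, 0]]' --fingers '[0.0, 0.0, 0.0, 0.0, 0.0]'

```text
clock: 9.52
position: [619.6, -44.3, 308.1]
ee_rot: [-0.674, 0.739, 0.005, -0.004]
contact_force: [0.9, -0.4, 3.0]
gripper_width: 9.4
```

Run:
```python
from h import *
np.set_printoptions(precision=1,suppress=True)
t=cam("top");s=cam("scene")
c=np.array([580,-39,0]);yaw=-.084
ux=np.array([np.cos(yaw),np.sin(yaw),0]);uy=np.array([-ux[1],ux[0],0])
for n,a in (("locked",2.35),("straight",2.12),("unl",1.89)):
    P=[c+ux*(-5-88*np.cos(a))+uy*y+np.array([0,0,40+88*np.sin(a)]) for y in (148,185,222)]
    print(n,P[1],[proj(s,p) for p in P],[proj(t,p) for p in P])
for d,n in ((s,"scene"),(t,"top")): 
  print([(r["box"],r["score"]) for r in search_frame("stay_pin",n)][:3])
  q=[proj(d,c+uy*185+np.array([0,0,90]))]
  x,y=q[0].astype(int); im=d["img"]
  cv2.imwrite(f"pics/p_{n}.png",cv2.resize(im[y-60:y+60,x-80:x+80],None,fx=2.4,fy=2.4)[:,:,::-1]); print(x-80,y-60)
a=cv2.imread("pics/p_scene.png");b=cv2.imread("pics/p_top.png");cv2.imwrite("pics/c3.png",np.hstack([a,b]))
```

```text
locked [652.2 140.6 102.6] [array([382.4, 213.7]), array([394.9, 214.5]), array([407.5, 215.3])] [array([263.8, 164.5]), array([251.7, 163.3]), array([239.5, 162.2])]
straight [636.3 141.9 115.1] [array([382.6, 207.2]), array([395.1, 208. ]), array([407.7, 208.7])] [array([262.6, 169. ]), array([250.3, 167.9]), array([238.1, 166.7])]
unl [618.1 143.5 123.6] [array([382.7, 201.4]), array([395.1, 202.1]), array([407.5, 202.9])] [array([261.5, 174.7]), array([249.1, 173.5]), array([236.8, 172.4])]
[([372.4, 194.3, 33.5, 26.2], 0.71)]
313 146
[([259.6, 160.1, 12.5, 26.0], 0.61)]
170 122
```

View pics/c3.png

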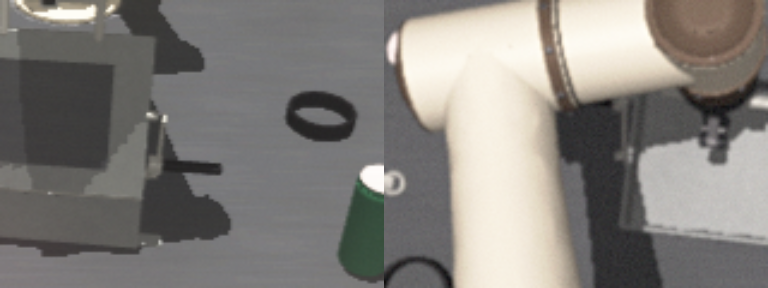

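>>> servo_tool --turn '[[0, 0, 0], [0, 0, 0], [0, 0, 0], [0, 0, 0], [0, 0, 0]]' --dp '[[0, 0, 0], [0, 0, 0], [0, 0, 0.005], [0, 0, 0.015], [0, 0, 0.025]]' --fingers '[0.03, 0.03, 0.03, 0.03, 0.03]'

```text
clock: 10.35
position: [614.9, -43.6, 349.0]
ee_rot: [-0.674, 0.739, 0.012, -0.011]
contact_force: [0.8, 0.6, 0.4]
gripper_width: 30.0
```

>>> servo_tool --turn '[[0, 0, 0], [0, 0, 0], [0, 0, 0], [0, 0, 0], [0, 0, 0]]' --dp '[[0, 0, 0.03], [-0.01, -0.03, 0.01], [-0.01, -0.05, 0], [-0.01, -0.055, -0.02], [-0.01, -0.055, -0.04]]' --fingers '[0.03, 0.03, 0.045, 0.045, 0.045]'

```text
clock: 10.98
position: [577.3, -231.1, 344.3]
ee_rot: [-0.677, 0.736, 0.004, -0.005]
contact_force: [0.7, 0.4, 0.1]
gripper_width: 44.9
```

>>> servo_tool --turn '[[0, 0, 0], [0, 0, 0], [0, 0, 0], [0, 0, 0], [0, 0, 0]]' --dp '[[-0.004, -0.05, -0.04], [0, -0.05, -0.04], [0, -0.04, -0.04], [0, -0.01, -0.04], [0, 0, 0]]' --fingers '[0.045, 0.045, 0.045, 0.045, 0.045]'

```text
clock: 11.6
position: [570.9, -386.6, 184.7]
ee_rot: [-0.675, 0.738, 0.004, -0.005]
contact_force: [-0.2, 0.9, 0.5]
gripper_width: 44.7
```

Run:
```python
from h import *
np.set_printoptions(precision=2,suppress=True)
w=cam("wrist"); s=read_state(); print(s["position"],s["ee_rot"],s["joints"])
sc=cam("scene"); b=search_frame("wheel_center","wrist"); print([(r["box"],r["score"]) for r in b])
print([(r["box"],r["score"]) for r in search_frame("wheel","wrist")])
print("arbor pred",proj(w,np.array([576,-378,70])))
im=w["img"].copy(); cv2.imwrite("pics/w3.png",np.hstack([cv2.resize(im,(480,300)),cv2.resize(sc["img"][100:225,320-65:320+65],(312,300))])[:,:,::-1])
```

```text
[ 572.42 -387.14  187.82] [-0.68  0.74  0.   -0.  ] [-0.36  0.53  0.13  0.01 -1.18  0.27]
[([261.1, 132.3, 106.8, 110.4], 0.95), ([472.2, 270.2, 89.5, 87.2], 0.9), ([581.7, 106.5, 58.3, 104.4], 0.77), ([143.1, 339.5, 37.1, 57.5], 0.59)]
[([578.0, 102.2, 62.0, 107.0], 0.98), ([264.0, 136.3, 107.8, 103.9], 0.78), ([473.4, 268.8, 90.7, 88.7], 0.63), ([142.3, 343.4, 35.0, 56.6], 0.51)]
arbor pred [315.13 202.48]
```

View pics/w3.png

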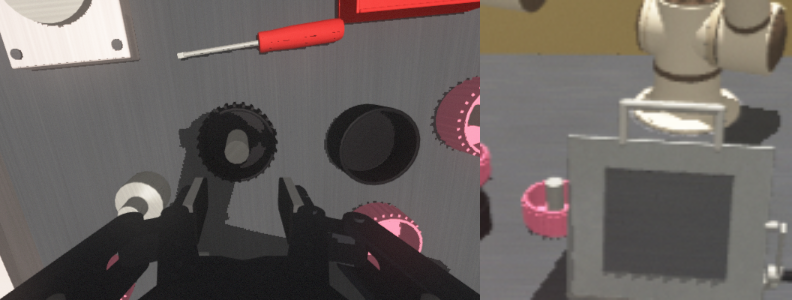

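Run:
```python
from h import *
np.set_printoptions(precision=1,suppress=True)
w=cam("wrist"); im=w["img"]; g=im.mean(2)
x0,y0=262,133; sub=cv2.resize(im[y0-5:y0+110,x0-5:x0+110],None,fx=4,fy=4,interpolation=cv2.INTER_CUBIC); cv2.imwrite("pics/w4.png",sub[:,:,::-1])
s=read_state();print(s["position"])
for p in ((572,-378),(576,-378),(576,-374),(580,-378)):
  print(p,proj(w,np.array([*p,70])),proj(w,np.array([*p,45])))
# hough on box bottom/rim centre
```

```text
[ 574.2 -386.2  191.3]
(572, -378) [325.4 199.9] [325.2 192.4]
(576, -378) [320.7 200.3] [320.9 192.8]
(576, -374) [321.2 204.7] [321.3 196.9]
(580, -378) [316.1 200.7] [316.7 193.1]
```

View pics/w4.png

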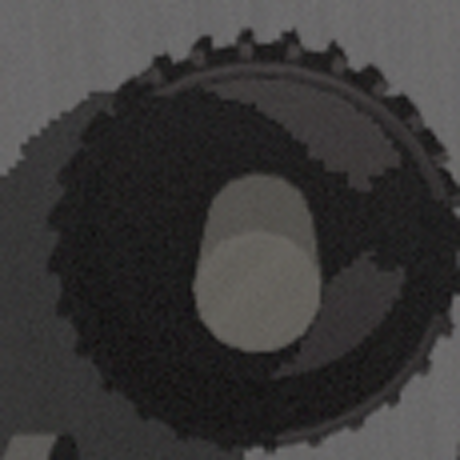

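>>> servo_tool --turn '[[0, 0, 0], [0, 0, 0], [0, 0, 0], [0, 0, 0], [0, 0, 0]]' --dp '[[0.001, 0.005, -0.03], [0, 0.004, -0.03], [0, 0, -0.02], [0, 0, -0.015], [0, 0, 0]]' --fingers '[0.045, 0.045, 0.045, 0.045, 0.045]'

```text
clock: 12.48
position: [581.1, -375.1, 105.6]
ee_rot: [-0.678, 0.735, -0.011, 0.001]
contact_force: [-0.3, 0.1, -0.2]
gripper_width: 45.0
```

>>> servo_tool --turn '[[0.015, 0.016, 0], [0, 0, 0], [0, 0, 0], [0, 0, 0], [0, 0, 0]]' --dp '[[-0.004, -0.002, -0.012], [-0.002, 0, -0.012], [0, 0, -0.012], [0, 0, -0.007], [0, 0, 0]]' --fingers '[0.045, 0.045, 0.045, 0.045, 0.045]'

```text
clock: 13.1
position: [575.7, -377.9, 61.9]
ee_rot: [-0.679, 0.735, -0.001, 0.001]
contact_force: [1.0, -0.3, -0.1]
gripper_width: 45.0
```

>>> servo_tool --turn '[[0, 0, 0], [0, 0, 0], [0, 0, 0], [0, 0, 0], [0, 0, 0]]' --dp '[[0, 0, -0.01], [0, 0, -0.008], [0, 0, -0.004], [0, 0, 0], [0, 0, 0]]' --fingers '[0.045, 0.045, 0.045, 0.045, 0.045]'

```text
clock: 13.72
position: [576.3, -378.0, 38.9]
ee_rot: [-0.679, 0.734, -0.001, 0.001]
contact_force: [-0.7, -0.1, 0.6]
gripper_width: 45.3
```

>>> servo_tool --turn '[[0, 0, 0], [0, 0, 0], [0, 0, 0], [0, 0, 0], [0, 0, 0]]' --dp '[[0, 0, 0], [0, 0, 0], [0, 0, 0], [0, 0, 0], [0, 0, 0]]' --fingers '[0.0, 0.0, 0.0, 0.0, 0.0]'

```text
clock: 14.35
position: [576.9, -378.3, 39.6]
ee_rot: [-0.679, 0.734, -0.002, 0.002]
contact_force: [0.5, 0.5, 0.2]
gripper_width: 26.3
```

>>> servo_tool --turn '[[0, 0, 0], [0, 0, 0], [0, 0, 0], [0, 0, 0], [0, 0, 0]]' --dp '[[0, 0, 0.01], [0, 0, 0.02], [0, 0, 0.03], [-0.003, 0, 0.035], [-0.006, 0.01, 0.035]]' --fingers '[0.0, 0.0, 0.0, 0.0, 0.0]'

```text
clock: 14.98
position: [562.5, -365.7, 166.7]
ee_rot: [-0.678, 0.735, 0.006, -0.001]
contact_force: [0.3, 0.9, -3.0]
gripper_width: 26.7
```

>>> servo_tool --turn '[[0, 0, 0], [0, 0, 0], [0, 0, 0], [0, 0, 0], [0, 0, 0]]' --dp '[[-0.008, 0.03, 0.015], [-0.008, 0.045, 0], [-0.008, 0.05, 0], [-0.002, 0.05, 0], [0, 0.045, 0]]' --fingers '[0.0, 0.0, 0.0, 0.0, 0.0]'

```text
clock: 15.6
position: [533.9, -142.2, 186.4]
ee_rot: [-0.675, 0.738, 0.004, 0.001]
contact_force: [-0.5, 0.8, -2.1]
gripper_width: 26.6
```

>>> servo_tool --turn '[[0, 0, 0], [0, 0, 0], [0, 0, 0], [0, 0, 0], [0, 0, 0]]' --dp '[[0.004, 0.04, 0], [0.004, 0.035, 0], [0, 0.02, 0], [0, 0.005, 0], [0, 0, 0]]' --fingers '[0.0, 0.0, 0.0, 0.0, 0.0]'

```text
clock: 16.23
position: [538.9, -36.0, 187.4]
ee_rot: [-0.677, 0.736, 0.005, 0.001]
contact_force: [-1.0, -1.2, -3.1]
gripper_width: 26.3
```

Check alignment with the fixed cameras before lowering.

Run:
```python
from h import *
np.set_printoptions(precision=1,suppress=True)
w=cam("wrist");t=cam("top"); s=read_state();print(s["position"],s["ee_rot"],s["contact_force"])
c=np.array([580.3,-39,0]);yaw=-.084
ux=np.array([np.cos(yaw),np.sin(yaw),0]);uy=np.array([-ux[1],ux[0],0])
ims=[]
for d in (w,t):
  im=d["img"].copy()
  for a,b in [((-100,-120),(100,-120)),((-100,120),(100,120)),((-100,-120),(-100,120)),((-95,-115),(-95,115))]:
    p,q=[tuple(int(v) for v in proj(d,c+ux*k[0]+uy*k[1]+np.array([0,0,85]))) for k in (a,b)]
    cv2.line(im,p,q,(255,0,0),1)
  ims.append(im)
cv2.imwrite("pics/c5.png",np.hstack([cv2.resize(ims[0],(512,320)),cv2.resize(ims[1][130:270,250:370],(274,320))])[:,:,::-1])
```

```text
[539.  -36.6 187.3] [-0.7  0.7  0.   0. ] [ 1.4 -0.5 -4. ]
```

View pics/c5.png

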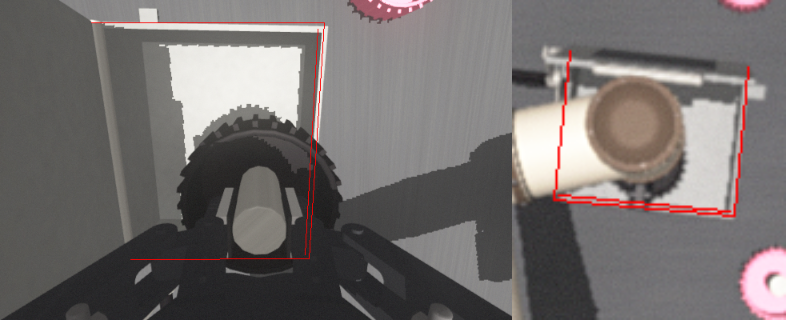

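>>> servo_tool --turn '[[-0.008, -0.005, 0], [0, 0, 0], [0, 0, 0], [0, 0, 0], [0, 0, 0]]' --dp '[[0.004, 0, -0.01], [0.002, 0, -0.015], [0, 0, -0.02], [0, 0, -0.015], [0, 0, 0]]' --fingers '[0.0, 0.0, 0.0, 0.0, 0.0]'

```text
clock: 16.95
position: [543.9, -39.3, 121.1]
ee_rot: [-0.675, 0.738, 0.002, -0.002]
contact_force: [0.3, -0.0, -2.8]
gripper_width: 26.1
```

>>> servo_tool --turn '[[0, 0, 0], [0, 0, 0], [0, 0, 0], [0, 0, 0], [0, 0, 0]]' --dp '[[0.001, 0.001, -0.018], [0, 0, -0.018], [0, 0, -0.014], [0, 0, -0.008], [0, 0, 0]]' --fingers '[0.0, 0.0, 0.0, 0.0, 0.0]'

```text
clock: 17.58
position: [547.0, -39.0, 62.0]
ee_rot: [-0.674, 0.738, 0.0, -0.001]
contact_force: [0.2, -0.0, -3.4]
gripper_width: 26.7
```

>>> servo_tool --turn '[[0, 0, 0], [0, 0, 0], [0, 0, 0], [0, 0, 0], [0, 0, 0]]' --dp '[[0, 0, -0.006], [0, 0, -0.004], [0, 0, -0.003], [0, 0, -0.002], [0, 0, 0]]' --fingers '[0.0, 0.0, 0.0, 0.0, 0.0]'

```text
clock: 18.2
position: [548.3, -38.8, 47.6]
ee_rot: [-0.675, 0.738, -0.001, 0.0]
contact_force: [-0.4, 0.3, -3.2]
gripper_width: 26.7
```

>>> servo_tool --turn '[[0, 0, 0], [0, 0, 0], [0, 0, 0], [0, 0, 0], [0, 0, 0]]' --dp '[[0, 0, -0.0015], [0, 0, -0.0015], [0, 0, -0.001], [0, 0, -0.001], [0, 0, -0.001]]' --fingers '[0.0, 0.0, 0.0, 0.0, 0.0]'

```text
clock: 18.82
position: [548.5, -38.8, 44.4]
ee_rot: [-0.675, 0.738, -0.001, 0.001]
contact_force: [-2.7, 0.0, 5.2]
gripper_width: 26.6
```

>>> servo_tool --turn '[[0, 0, 0], [0, 0, 0], [0, 0, 0], [0, 0, 0], [0, 0, 0]]' --dp '[[0, 0, 0], [0, 0, 0], [0, 0, 0.005], [0, 0, 0.015], [0, 0, 0.03]]' --fingers '[0.044, 0.044, 0.044, 0.044, 0.044]'

```text
clock: 19.45
position: [549.0, -38.9, 95.5]
ee_rot: [-0.675, 0.738, -0.001, 0.0]
contact_force: [0.7, 0.2, 0.4]
gripper_width: 43.7
```

>>> servo_tool --turn '[[0, 0, 0], [0, 0, 0], [0, 0, 0], [0, 0, 0.1], [0, 0, 0.18]]' --dp '[[-0.002, 0, 0.04], [-0.006, 0, 0.04], [-0.03, 0, 0.04], [-0.04, 0, 0.02], [-0.03, 0, 0.01]]' --fingers '[0.044, 0.044, 0.044, 0.044, 0.044]'

```text
clock: 20.08
position: [441.2, -39.1, 257.3]
ee_rot: [0.774, -0.633, 0.005, -0.005]
contact_force: [-0.9, 0.3, 0.2]
gripper_width: 43.9
```

Run:
```python
from h import *
np.set_printoptions(precision=1,suppress=True)
t=cam("top");s=cam("scene");st=read_state();print(st["position"],st["joints"])
a=t["img"][130:270,220:400];b=s["img"][150:270,270:420]
cv2.imwrite("pics/c6.png",np.hstack([cv2.resize(a,(450,350)),cv2.resize(b,(350,350))])[:,:,::-1])
```

```text
[440.5 -39.2 258. ] [ 0.3  0.  -0.4  0.  -1.1 -0.1]
```

View pics/c6.png

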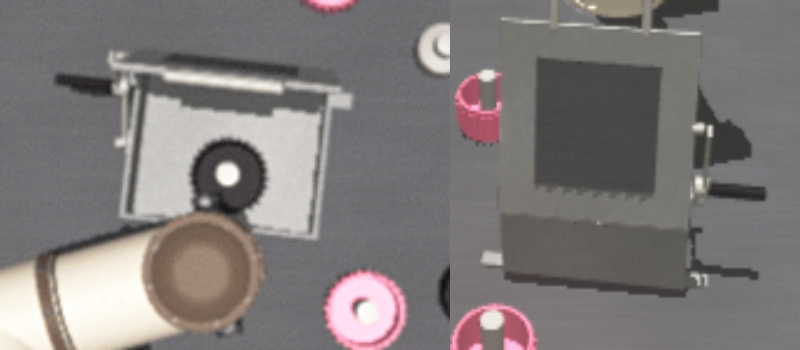

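>>> servo_tool --turn '[[0, 0, 0.18], [0, 0, 0.18], [0, 0, 0.18], [0, 0, 0.18], [0, 0, 0.18]]' --dp '[[0, 0.04, 0], [0, 0.04, 0], [0, 0.045, 0], [0, 0.045, 0], [0, 0.035, 0]]' --fingers '[0.04, 0.04, 0.04, 0.04, 0.04]'

```text
clock: 20.8
position: [441.6, 170.3, 261.8]
ee_rot: [0.974, -0.227, 0.004, -0.011]
contact_force: [0.7, -1.4, -0.9]
gripper_width: 39.8
```

>>> servo_tool --turn '[[0, 0, 0.18], [0, 0, 0.18], [0, 0, 0.18], [0, 0, 0.18], [0, 0, 0.18]]' --dp '[[0.01, 0, -0.01], [0.025, 0, -0.01], [0.03, 0, -0.01], [0.03, 0, 0], [0.03, 0, 0]]' --fingers '[0.04, 0.04, 0.04, 0.04, 0.04]'

```text
clock: 21.42
position: [571.1, 174.6, 232.7]
ee_rot: [0.972, 0.234, -0.0, -0.013]
contact_force: [0.4, 0.9, -0.1]
gripper_width: 39.9
```

>>> servo_tool --turn '[[0, 0, 0.18], [0, 0, 0.18], [0, 0, 0.18], [0, 0, 0.18], [0, 0, 0.18]]' --dp '[[0.025, 0, 0], [0.02, 0, 0], [0.01, 0, 0], [0, 0, 0], [0, 0, 0]]' --fingers '[0.04, 0.04, 0.04, 0.04, 0.04]'

```text
clock: 22.05
position: [632.6, 174.2, 230.6]
ee_rot: [0.767, 0.642, -0.007, -0.011]
contact_force: [-0.3, -0.7, -0.7]
gripper_width: 39.9
```

>>> servo_tool --turn '[[-0.004, -0.012, 0.045], [-0.004, -0.012, 0.045], [0, 0, 0], [0, 0, 0], [0, 0, 0]]' --dp '[[0.008, -0.012, -0.015], [0.008, -0.012, -0.025], [0.003, -0.007, -0.025], [0, 0, -0.015], [0, 0, 0]]' --fingers '[0.04, 0.04, 0.04, 0.04, 0.04]'

```text
clock: 22.68
position: [654.7, 143.0, 148.8]
ee_rot: [0.738, 0.675, 0.0, 0.001]
contact_force: [0.0, 0.4, 0.2]
gripper_width: 40.2
```

Run:
```python
from h import *
np.set_printoptions(precision=3,suppress=True)
w=cam("wrist"); st=read_state();print(st["position"],st["ee_rot"],st["joints"])
for p in ((652.2,141,102.6),(657,141,102.6),(649,104,102.6),(655.5,178,102.6)): print(p,proj(w,np.array(p)))
cv2.imwrite("pics/w7.png",w["img"][:,:,::-1])
```

```text
[655.223 143.239 149.814] [0.738 0.675 0.001 0.002] [ 0.457  0.52   0.016  0.003 -1.064  2.595]
(652.2, 141, 102.6) [322.151 220.568]
(657, 141, 102.6) [329.782 219.924]
(649, 104, 102.6) [322.372 273.601]
(655.5, 178, 102.6) [322.074 161.886]
```

View pics/w7.png

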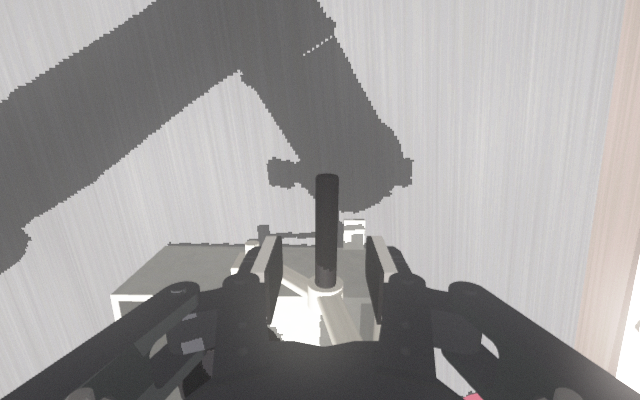

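>>> servo_tool --turn '[[0, 0, 0], [0, 0, 0], [0, 0, 0], [0, 0, 0], [0, 0, 0]]' --dp '[[-0.001, -0.003, -0.018], [0, -0.002, -0.018], [0, 0, -0.015], [0, 0, -0.005], [0, 0, 0]]' --fingers '[0.04, 0.04, 0.04, 0.04, 0.04]'

```text
clock: 23.35
position: [658.0, 141.0, 98.7]
ee_rot: [0.737, 0.676, 0.006, 0.004]
contact_force: [0.1, 0.3, -0.3]
gripper_width: 40.5
```

>>> servo_tool --turn '[[0, 0, 0], [0, 0, 0], [0, 0, 0], [0, 0, 0], [0, 0, 0]]' --dp '[[-0.003, -0.003, -0.008], [-0.001, 0, -0.006], [0, 0, -0.002], [0, 0, 0], [0, 0, 0]]' --fingers '[0.04, 0.04, 0.03, 0.03, 0.03]'

```text
clock: 23.98
position: [654.5, 138.2, 83.2]
ee_rot: [0.737, 0.676, 0.008, 0.005]
contact_force: [-0.4, -0.4, 0.4]
gripper_width: 29.9
```

>>> servo_tool --turn '[[0, 0, 0], [0, 0, 0], [0, 0, 0], [0, 0, 0], [0, 0, 0]]' --dp '[[0, 0, 0], [0, 0, 0], [0, 0, 0], [0, 0, 0], [0, 0, 0]]' --fingers '[0.0, 0.0, 0.0, 0.0, 0.0]'

```text
clock: 24.6
position: [656.1, 138.2, 83.8]
ee_rot: [0.737, 0.676, 0.009, 0.006]
contact_force: [1.3, -0.1, -1.3]
gripper_width: 12.0
```

>>> servo_tool --turn '[[0, 0, 0], [0, 0, 0], [0, 0, 0], [0, 0, 0], [0, 0, 0]]' --dp '[[-0.004, 0.0003, 0.0036], [-0.0042, 0.0003, 0.0033], [-0.0043, 0.0004, 0.0031], [-0.0044, 0.0004, 0.0028], [-0.0045, 0.0004, 0.0026]]' --fingers '[0.0, 0.0, 0.0, 0.0, 0.0]'

```text
clock: 25.22
position: [636.3, 140.2, 100.2]
ee_rot: [0.737, 0.676, 0.012, 0.007]
contact_force: [4.4, -2.2, -3.6]
gripper_width: 11.8
```

>>> servo_tool --turn '[[0, 0, 0], [0, 0, 0], [0, 0, 0], [0, 0, 0], [0, 0, 0]]' --dp '[[-0.0062, 0.0005, 0.0015], [-0.0065, 0.0005, 0.002], [-0.0068, 0.0005, 0.0018], [-0.0068, 0.0005, 0.0013], [-0.007, 0.0006, 0.0008]]' --fingers '[0.0, 0.0, 0.0, 0.0, 0.0]'

```text
clock: 25.85
position: [604.4, 143.5, 112.6]
ee_rot: [0.737, 0.676, 0.017, 0.01]
contact_force: [5.7, -2.3, -1.3]
gripper_width: 12.2
```

>>> servo_tool --turn '[[-0.004, 0.01, 0], [-0.004, 0.01, 0], [0, 0.01, 0], [0, 0.01, 0], [0, 0, 0]]' --dp '[[-0.0074, 0.0006, -0.001], [-0.0071, 0.0006, -0.001], [-0.007, 0.0006, -0.0015], [-0.0069, 0.0006, -0.002], [-0.0068, 0.0006, -0.0025]]' --fingers '[0.0, 0.0, 0.0, 0.0, 0.0]'

```text
clock: 26.48
position: [571.6, 146.7, 112.5]
ee_rot: [0.736, 0.677, 0.003, 0.003]
contact_force: [-1.8, -1.3, 14.0]
gripper_width: 11.8
```

>>> servo_tool --turn '[[0, 0, 0], [0, 0, 0], [0, 0, 0], [0, 0, 0], [0, 0, 0]]' --dp '[[-0.007, 0.0006, -0.0035], [-0.0065, 0.0005, -0.0035], [-0.0064, 0.0005, -0.004], [-0.006, 0.0005, -0.0045], [-0.0057, 0.0005, -0.005]]' --fingers '[0.0, 0.0, 0.0, 0.0, 0.0]'

```text
clock: 27.1
position: [536.0, 150.5, 91.5]
ee_rot: [0.736, 0.677, 0.003, 0.002]
contact_force: [2.9, 0.8, -1.4]
gripper_width: 12.0
```

>>> servo_tool --turn '[[0, 0, 0], [0, 0, 0], [0, 0, 0], [0, 0, 0], [0, 0, 0]]' --dp '[[-0.004, 0.0003, -0.0043], [-0.0037, 0.0003, -0.0042], [-0.0034, 0.0003, -0.0043], [-0.0031, 0.0003, -0.0046], [-0.0029, 0.0002, -0.0047]]' --fingers '[0.0, 0.0, 0.0, 0.0, 0.0]'

```text
clock: 27.72
position: [517.6, 152.3, 66.5]
ee_rot: [0.736, 0.677, 0.002, 0.001]
contact_force: [-0.5, 3.5, -3.0]
gripper_width: 11.7
```

>>> servo_tool --turn '[[0, 0, 0], [0, 0, 0], [0, 0, 0], [0, 0, 0], [0, 0, 0]]' --dp '[[-0.002, 0.0002, -0.0033], [-0.0016, 0.0001, -0.0033], [-0.0013, 0.0001, -0.0033], [-0.0013, 0.0001, -0.0033], [-0.001, 0, -0.003]]' --fingers '[0.0, 0.0, 0.0, 0.0, 0.0]'

```text
clock: 28.35
position: [511.0, 153.1, 50.7]
ee_rot: [0.736, 0.677, 0.003, 0.002]
contact_force: [1.1, -0.8, 13.1]
gripper_width: 11.8
```

>>> servo_tool --turn '[[0, 0, 0], [0, 0, 0], [0, 0, 0], [0, 0, 0], [0, 0, 0]]' --dp '[[-0.0008, 0, -0.0025], [-0.0005, 0, -0.002], [0, 0, -0.002], [0, 0, -0.002], [0, 0, -0.002]]' --fingers '[0.0, 0.0, 0.0, 0.0, 0.0]'

```text
clock: 28.98
position: [511.1, 153.1, 50.8]
ee_rot: [0.735, 0.678, 0.004, 0.004]
contact_force: [-2.9, 0.4, 10.7]
gripper_width: 11.8
```

Run:
```python
from h import *
s=cam("scene"); a=cv2.imread("pics/scene0.png"); b=s["img"][:,:,::-1]
d=cv2.absdiff(a,b)[150:265,270:400].max(2); print((d>50).sum())
o=np.hstack([cv2.resize(x[150:265,270:400],(390,345)) for x in (a,b)]); cv2.imwrite("pics/c8.png",o)
```

```text
2801
```

View pics/c8.png

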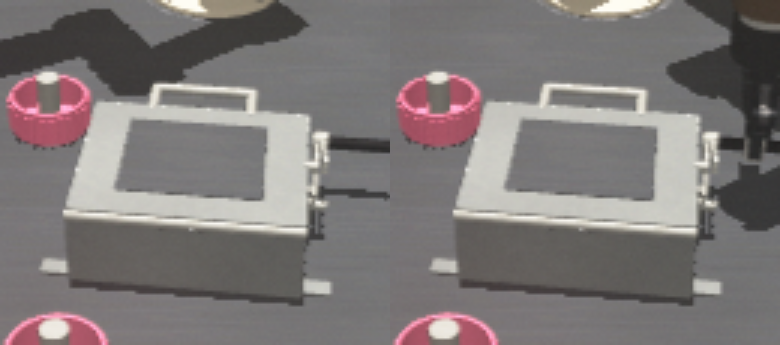

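Lid shows shut, the same as at the start (handle and lid edges coincide). Release the pin and rise.

>>> servo_tool --turn '[[0, 0, 0], [0, 0, 0], [0, 0, 0], [0, 0, 0], [0, 0, 0]]' --dp '[[0, 0, 0], [0, 0, 0], [0, 0, 0], [0, 0, 0], [0, 0, 0.005]]' --fingers '[0.035, 0.035, 0.035, 0.035, 0.035]'

```text
clock: 29.65
position: [506.0, 150.2, 54.1]
ee_rot: [0.734, 0.679, -0.002, 0.002]
contact_force: [-0.1, -0.4, 0.2]
gripper_width: 35.0
```

>>> servo_tool --turn '[[0, 0, 0], [0, 0, 0], [0, 0, 0], [0, 0, 0], [0, 0, 0]]' --dp '[[0, 0, 0.01], [0, 0, 0.02], [0, 0, 0.03], [0, 0, 0.04], [0, 0, 0.04]]' --fingers '[0.035, 0.035, 0.035, 0.035, 0.035]'

```text
clock: 30.28
position: [504.2, 149.0, 198.2]
ee_rot: [0.734, 0.679, -0.005, 0.002]
contact_force: [1.1, 0.2, 0.6]
gripper_width: 34.9
```

>>> servo_tool --turn '[[0, 0, 0], [0, 0, 0], [0, 0, 0], [0, 0, 0], [0, 0, 0]]' --dp '[[0, 0.02, 0.02], [0, 0.02, 0], [0, 0, 0], [0, 0, 0], [0, 0, 0]]' --fingers '[0.035, 0.035, 0.035, 0.035, 0.035]'

```text
clock: 30.9
position: [504.0, 190.2, 221.6]
ee_rot: [0.735, 0.678, -0.003, 0.002]
contact_force: [0.1, -0.5, 0.0]
gripper_width: 34.9
```

Run:
```python
from h import *
s=cam("scene"); a=cv2.imread("pics/scene0.png"); b=np.ascontiguousarray(s["img"][:,:,::-1])
g=lambda x:cv2.Canny(x[150:265,270:385],60,150)
A,B=g(a),g(b); D=cv2.distanceTransform(255-B,cv2.DIST_L2,3); print("edge dist mean/90%",D[A>0].mean(),np.percentile(D[A>0],90))
f=lambda x:x[178:228,290:380].astype(np.float32).mean(2)
print("shift",cv2.phaseCorrelate(f(a),f(b)))
for n in ("scene","top"):
  get_image(n)
  print(n,[(q,np.round(search_frame(q,n)[0]["box"]).tolist()) for q in ("stay_pin","lid_bar","cup","plain_ring","weight","oil_can") if search_frame(q,n)])
st=read_state(); print(st["clock"],st["position"],st["contact_force"])
```

```text
edge dist mean/90% 1.215028 4.1079
shift ((-0.009366916576702522, -0.006567700938134635), 0.9260497309366862)
scene [('stay_pin', [374.0, 198.0, 25.0, 3.0]), ('lid_bar', [292.0, 180.0, 84.0, 45.0]), ('cup', [231.0, 175.0, 31.0, 26.0]), ('plain_ring', [430.0, 183.0, 32.0, 21.0]), ('weight', [230.0, 230.0, 22.0, 32.0]), ('oil_can', [454.0, 214.0, 29.0, 47.0])]
top [('stay_pin', [240.0, 195.0, 31.0, 22.0]), ('lid_bar', [269.0, 151.0, 82.0, 88.0]), ('cup', [397.0, 231.0, 34.0, 36.0]), ('plain_ring', [167.0, 229.0, 34.0, 34.0]), ('weight', [391.0, 140.0, 18.0, 22.0]), ('oil_can', [171.0, 132.0, 31.0, 26.0])]
32.25 [504.43411777 190.67780276 222.62986777] [ 1.37116208  0.59540466 -0.36740523]
```

Lid appearance matches the shut start state to 0.01 px; other objects are unmoved; the robot is clear.

```bash
python3 -c "from bench import *; print(job_done())"
```

```text
the job is handed in; nothing more can be done
None
```

The job is done and handed in at about 32 s on the robot's clock. The wheel is in the case, the lid is shut, and the robot is touching nothing.

- **Lid up:** I raised the lid by its bar to the stop and lowered it until the stay locked. The camera put the pin within about 3 px of its locked position, and the lid stood by itself when I let go.
- **Wheel in:** I picked the black wheel up by its arbor and lowered it upright onto the case floor. I released it only once the force showed contact, and a picture showed it upright in the case.
- **Lid shut:** I took the stay's pin from above, brought it forward and up through straight, and guided the lid down to its stop. This lifted the lid off its lock through the stay rather than by its own bar. The highest force I read at the end of any move was about 14 N.

**Last checks:**
- The closed lid matched the starting picture to 0.01 px in the scene camera.
- The cup, ring, weight and oil can showed up where they started, within detector scatter of a few px. I did not check the spanner, screwdriver or pink wheels separately.
- A coarser edge comparison did not match as closely (mean 1.2 px, 90% within 4.1 px). I put that down to the arm's moved shadow, but did not confirm it.
- The pads slipped a few mm along the bar and the pin while following the arcs, without losing hold. The gripper width also read about 2 mm under the stated diameters.

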